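Set the length stop and feed the tube to it

ROBOT

A 6-joint arm with a two-finger parallel gripper is mounted at the origin on the work surface. World frame = base frame: x ahead of the robot, y to its left, z up, the work surface at z = 0. Lengths are in mm, angles in rad, forces in N, time in s.
With the tool pointing down it reaches from about 250 to 775 mm from the base axis. Payload 4 kg.
Tool frame: the origin (TCP) lies on the centre line of the jaws, within the pads' length; the fingertips stand 25 mm ahead of it and the grasp point (between the pads) lies 6 mm ahead of it; x points along the fingers, y is the direction in which the jaws open and shut, and the axes are right-handed (so a half turn about x gives the same grasp; the last joint's range is limited). The gripper opens to 85 mm and grips with 20 to 120 N. Pads are 22 mm wide; open, the fingers measure 114 mm over their backs; the gripper's body (76 mm by 85 mm) begins 54 mm behind the grasp point. The pads swing forward as they close: fully open they stand 13 mm farther back than shut.
Start: joints at [-1.417, 0.087, 1.371, -0, 1.684, -0.103], TCP at [139.688, -531.98, 256.341] pointing down, gripper open.
Joint ranges: [-3.1, 3.1], [-0.76, 2.03], [0.27, 2.55], [-1.08, 4.22], [0.17, 2.65], [-2.57, 2.57]. Speed limits (rad/s): [2.79, 2.79, 3.14, 3.14, 3.14, 3.14].

INTERFACE

Orientations are given as a unit quaternion [w, x, y, z].
In Python, from rig import read_state, read_camera, ticket gives the robot as it stands.
- The arm moves only by the tool send_rows, never from a script. Its argument "moves" is a list that holds one entry, the list of rows, each a list of 6 numbers: the shift along the tool's x, y, z in cm, then the turn, a rotation vector about the tool's x, y, z in rad. In form: [[[tx, ty, tz, rx, ry, rz], ...]]. A call has 1 to 10 rows; each row shifts and turns the commanded pose from where the row before left it, along the tool's axes as they then stand; what a row does not reach is not made up. A row lasts 1/12 s, in which the tool goes at most 41.7 mm and 7.16 degrees, less where a joint would pass 70% of its speed; a pose out of reach is approached as far as the arm can. A call is refused whole if a number of a shift passes 4.17 or a number of a turn 0.125, either way. A call with a gripper value outside its range is refused whole. "gripper" is the finger opening in cm, from 0 to 8.54, set as the call begins (left out, the last holds). The fingers move at their own pace and stop on an object; the grip force is fixed at half the most. Time passes only in rows, so rows that do not move let the fingers close. It gives the time, the measured TCP pose, the force and the opening at its end, in the units of the state.
- read_state(): the state, without advancing time (a new reading comes with each control period).
- read_camera(name): name is "scene" or "side" or "wrist"; returns a dict with "pixels" (420x560x3 uint8, red, green, blue), "z_map" (420x560 float32, mm along the optical axis (not along the pixel's ray), 0 where there is no reading), "K" (3x3 intrinsics, pixels), "k1" (the pictures are not rectified: a ray, as slopes to the right and down, at radius r is drawn at 1 + k1 r^2 times it, then the intrinsics apply), "xyz" and "orientation" of the camera in the world; the wrist camera has in their place "T_tool_cam" (4x4, takes a point from camera to tool coordinates, whose origin is the TCP and whose axes are the tool frame's). Camera axes: x right, y down, z forward; pixel columns grow to the right and rows downward; lengths in mm; the calibration is good to about 2 mm. A picture is of the moment at which its call begins: read the wrist's pose just before it.
- ticket.hand_in(): hands the job in, once; it reports no verdict.
The state is a dict: "time": time; "q": joint angles; "joint_vel": joint speeds; "joint_torque": joint torques, N m; "tcp_pos": TCP position; "ee_rot": TCP orientation; "ft_force": force on the tool from outside, world axes, zero at the start; "torque": the same for the moment, N m; "width": finger opening in mm.
Only numpy, scipy, OpenCV 4.12 (cv2) and the standard library are available. Lean on these libraries where they do the work, as an engineer would, in place of code of your own. Each camera call takes 0.05 s, during which the arm holds its last target. There are 200 camera calls.

TASK

Get the next tube ready for sawing, by pushing only: with your fingertips push the orange length stop along its notched rail towards the blue mitre box until it clicks into the notch marked by the green tab and stays there. Then push the steel tube by its black-capped end, endways through the mitre box, until its open end rests against the stop, without knocking the stop out of the green notch. Do not pinch or lift the tube or the stop, leave everything else on the bench alone, and finish clear of it all.

Things in the scene. Friction and masses are not known exactly. Their poses are not given: they have to be found in the camera images.
- jig: Cutting station, fixed to the bench, standing elsewhere each time. Plywood baseboard 18 mm thick, x -48 to 88 mm, y -280 to 295 mm. Origin: on the bench below the middle of the mitre box, on the tube's centre line. x points away from the robot side, y along the tube from the stop towards the tube's capped end, z up. Heights in these notes are above the bench.
- mitre_box (a point): Middle of the mitre box, on the baseboard (18 mm high), axes as the jig's. Two blue upright cheeks along y, y -65 to 65 mm, 7 mm thick, 23 mm apart (inner sides at x -11.5 and 11.5), tops 58 mm high; the baseboard is its floor. Open at both ends and above.
- rail (a point): Middle of the aluminium rail's top, 44 mm high, axes as the jig's. The rail is 24 mm wide (x) and 193 mm long (y). Four slots 9 mm wide across its top, 30 mm apart, at jig y -103, -133, -163, -193 mm, each with a coloured tab beside it on the white ledge (26 mm high) on the rail's far (+x) side.
- stop (a joint): Travel of the orange length stop in m: 0 at the rail's outer end, growing to 0.145 towards the mitre box (jig +y). Slots at 0.047, 0.077, 0.107, 0.137; starts outside them all, at 0 to 0.030. Slides with 2 to 4 N; a sprung ball drops 3 mm into each slot (the push falls away, the stop is drawn in over the last 4 mm or so) and it takes 12 to 16 N to push it out again, either way.
- stop_face (a point): Middle of the stop's steel striking face, on the tube's centre line, 28 mm high; the face looks along +y to the mitre box; axes as the jig's. The stop is a block with flat sides, y 0 to -36 mm from here; x -16 to 20 at heights 21 to 66 mm, and over the rail (x 19 to 53) at 46 to 66 mm. A black knob on top (x 34, y -18) reaches 83 mm. It can only slide along the rail.
- stop_pointer (a point): Tip of the small red pointer on the far side of the stop, 18 mm behind the striking face along y, in line with the sprung ball; when the stop sits in a slot the pointer stands over the middle of that slot's tab. Axes parallel to the jig's.
- tab_green: Green tab (16 x 16 x 3 mm) clipped on the scale ledge beside the slot to be used. Origin: centre of its underside; its y equals the middle of the slot along the rail. Axes parallel to the jig's. The red, yellow and blue tabs mark the other three slots; which colour is where changes.
- tube: Galvanised square steel tube 20 x 20 x 280 mm, about 0.26 kg, loose, lying on the baseboard with its open end inside the mitre box. Origin: centre of its underside (18 mm above the bench); its y runs along the tube towards the black-capped end, z up. Sliding it takes 1 to 3 N.
- tube_end (a point): Middle of the open end of the tube, the end that shall meet the stop (28 mm above the bench).
- tube_tail (a point): Middle of the black-capped end of the tube, the end to push on (28 mm above the bench); clear of the mitre box.
- cut_a: Bystander: sawn piece of the same tube, 115 mm long, on the bench in front of the cutting station. Origin: centre of its underside.
- cut_b: Bystander: second sawn piece, 115 mm long, next to the first.
- square: Bystander: try square, dark wooden stock 115 mm and steel blade 150 mm, lying flat on the bench in front of the cutting station, 18 mm high. Origin under the middle of the stock.
- tape: Bystander: yellow tape measure 72 x 36 x 66 mm, standing behind the cutting station.
- hacksaw: Bystander: hacksaw lying flat behind the cutting station, red frame, about 340 x 110 x 24 mm.
- spray: Bystander: spray can, 54 mm across, 200 mm tall, on the bench at the right.
- screwtray: Bystander: blue screw tray 110 x 150 x 35 mm, on the bench at the right.

How it is judged:
By the outcome, as a careful person would: the job done as asked, in the order asked, and still so for the second after the job is handed in, with the robot touching nothing.
It also fails if it takes over 61 s, if anything falls off the work surface, if the arm or the gripper's body presses on something with over 40 N, if the wrist force passes 120 N, or if a joint passes its speed limit or range.

## Working session

There is one attempt and no reset: what is moved stays moved. The work goes in short steps, Python scripts to look and compute and a tool call to move; the robot and the scene stay as the last step left them, time stands still between calls to the robot, and variables do not carry over. Pictures are saved under pics/ and viewed, about 8 in all and at most 12, crops included, and the job is handed in when it is done.

Besides the shell and the picture viewer there is one more tool, called after ">>>" as a command line: name --argument value ..., lists and objects as JSON in quotes. send_rows: Moves the arm, as the interface text tells. Its arguments: {"type":"object","properties":{"moves":{"type":"array"},"gripper":{"type":"number"}},"required":["moves"]}

```bash
mkdir -p pics; ls; cat > h.py <<'E'
import numpy as np, cv2
from scipy.spatial.transform import Rotation as R
from rig import read_state, read_camera, ticket
def q2R(q): return R.from_quat([q[1],q[2],q[3],q[0]]).as_matrix()
def cam(name):
    s=read_state(); c=read_camera(name)
    if 'T_tool_cam' in c:
        T=np.eye(4);T[:3,:3]=q2R(s['ee_rot']);T[:3,3]=s['tcp_pos'];T=T@np.array(c['T_tool_cam'])
    else:
        T=np.eye(4);T[:3,:3]=q2R(c['orientation']);T[:3,3]=c['xyz']
    c['T']=T
    return c
def save(c,n):
    cv2.imwrite(n,c['pixels'][:,:,::-1])
    np.savez(n[:-4]+'.npz',**{k:np.array(c[k]) for k in('pixels','z_map','K','k1','T')})
def cloud(c):
    h,w=c['z_map'].shape
    u,v=np.meshgrid(np.arange(w),np.arange(h))
    p=cv2.undistortPoints(np.stack([u,v],-1).reshape(-1,1,2).astype(np.float64),np.array(c['K'],float),np.array([float(c['k1']),0,0,0,0])).reshape(h,w,2)
    # iterate for k1 model handled by cv2 (same radial form)
    z=c['z_map'].astype(float)
    P=np.stack([p[...,0]*z,p[...,1]*z,z],-1)
    W=P@c['T'][:3,:3].T+c['T'][:3,3]
    W[z<=0]=np.nan
    return W
E
python3 - <<'E'
from h import *
s=read_state();print(s['tcp_pos'],s['ee_rot'],s['time'],s['width'])
a=cam('scene');save(a,'pics/scene0.png');b=cam('side');save(b,'pics/side0.png')
for c in(a,b):print(c['T'][:3,3],c['T'][:3,2],c['k1'])
cv2.imwrite('pics/a.png',np.hstack([cv2.resize(x['pixels'][:,:,::-1],(400,300)) for x in (a,b)]))
E
```

```text
pics
[ 139.63295217 -531.51434489  255.10756266] [-0.08973647 -0.70126802 -0.09135089  0.70130275] 0.0 85.41839260189174
[1275.56373998 -519.99499955  844.83610979] [-0.64700181  0.31221003 -0.69563895] -0.05114952371587639
[308.85516703 802.30445219 971.7563245 ] [ 0.17150642 -0.71527715 -0.67746893] -0.03301610386646107
```

View pics/scene0.png

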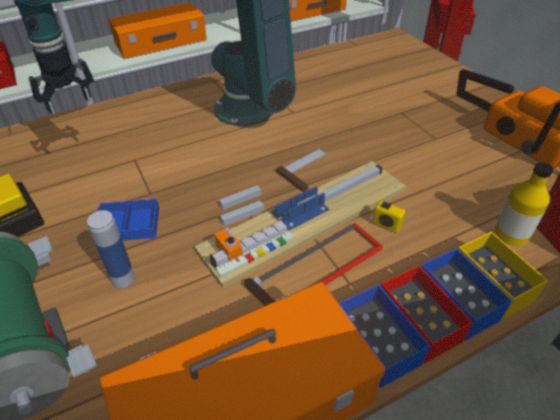

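View pics/side0.png

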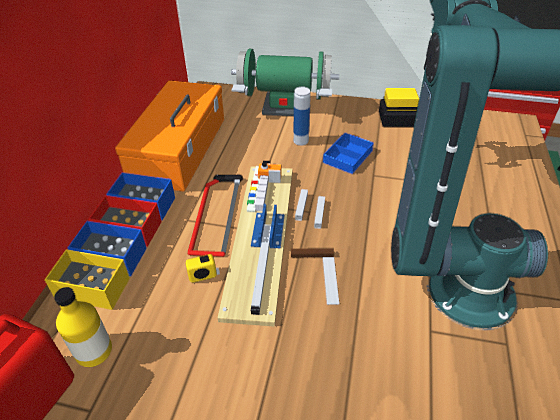

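The scene view shows the jig from (200,245) to (400,185). The tabs run red (250,257), yellow (262,250), blue (271,246), green (282,241), with green nearest the mitre box, and the orange stop is at (229,243) at the outer end. The side view agrees: the tube's black cap is at (256,310).

```bash
python3 - <<'E'
from h import *
for n in('scene0','side0'):
    c=dict(np.load(f'pics/{n}.npz'));W=cloud(c);px=c['pixels']
    hsv=cv2.cvtColor(px,cv2.COLOR_RGB2HSV);H,S,V=[hsv[...,i].astype(int) for i in range(3)]
    m=np.isfinite(W[...,2]);x,y,z=W[...,0],W[...,1],W[...,2]
    roi=np.zeros(m.shape,bool)
    if n=='scene0': roi[150:290,190:410]=1
    else: roi[150:330,215:300]=1
    b=roi&m&(z>12)&(z<24)&(S<130)  # board top approx
    b=roi&m&(z>12)&(z<24)&(H>15)&(H<32)&(S>40)
    P=W[b][:,:2]
    print(n,'board n',len(P),'z',np.median(z[b]),'rect',cv2.minAreaRect(P.astype(np.float32)))
    bl=roi&m&(H>100)&(H<125)&(S>110)&(z>30)&(z<70)
    P=W[bl];print(' blue',len(P),cv2.minAreaRect(P[:,:2].astype(np.float32)),np.nanpercentile(P[:,2],98))
    g=roi&m&(H>45)&(H<85)&(S>110)&(z>15)
    print(' green',g.sum(),np.median(W[g],0) if g.any() else 0)
    o=roi&m&(H>4)&(H<16)&(S>190)&(V>150)&(z>50)&(z<72)
    print(' orange',o.sum(),np.median(W[o],0) if o.any() else 0, cv2.minAreaRect(W[o][:,:2].astype(np.float32)) if o.any() else 0)
    k=roi&m&(V<50)&(z>25)&(z<45); print(' black',k.sum(),np.median(W[k],0) if k.any() else 0)
s=read_state();print(q2R(s['ee_rot']))
E
```

```text
scene0 board n 4724 z 20.04535813913185 rect ((543.0514526367188, -76.7841796875), (589.8365478515625, 322.5282287597656), 87.02788543701172)
 blue 669 ((681.10009765625, -137.93511962890625), (181.65101623535156, 347.2704162597656), 80.68470001220703) 62.5250335202128
 green 31 [ 624.16267875 -183.25455854   30.51956119]
 orange 230 [ 591.819379   -311.06934963   67.2527253 ] ((591.378173828125, -306.8768005371094), (71.29271697998047, 33.30013656616211), 7.90555477142334)
 black 3 [685.39174832  73.58854123  38.54601515]
side0 board n 5107 z 19.220881984860057 rect ((551.9813232421875, -76.61346435546875), (198.03521728515625, 583.397216796875), 3.0159380435943604)
 blue 291 ((557.2741088867188, -85.55230712890625), (76.66018676757812, 550.5706176757812), 15.770684242248535) 62.74543293173103
 green 25 [ 620.79359502 -178.16113598   30.29556143]
 orange 57 [ 603.12352429 -284.8133166    62.09889684] ((591.898681640625, -301.7473449707031), (69.29027557373047, 34.300445556640625), 18.410306930541992)
 black 46 [513.70505515 185.35886855  31.79469962]
[[-3.50866416e-04  2.54008225e-01 -9.67201995e-01]
 [ 1.99441267e-03 -9.67199953e-01 -2.54008413e-01]
 [-9.99997950e-01 -2.01812293e-03 -1.67239240e-04]]
```

>>> send_rows --moves '[[[-4, 0, 0, 0, 0, 0], [-2, 0, -3, 0, 0, 0], [0, -1.5, -3.7, 0, 0, 0], [0, -1.5, -3.7, 0, 0, 0], [0, -1.5, -3.7, 0, 0, 0], [0, -1.5, -3.7, 0, 0, 0], [0, -1.5, -3.7, 0, 0, 0], [0, -1.5, -3.7, 0, 0, 0], [0, -1.5, -3.7, 0, 0, 0], [0, -1.5, -3.7, 0, 0, 0]]]' --gripper 0

```text
time: 0.93
tcp_pos: [425.7, -331.5, 315.9]
ee_rot: [-0.09, -0.701, -0.091, 0.701]
ft_force: [0.4, -0.9, 0.6]
width: 0.1
```

>>> send_rows --moves '[[[0, -1.5, -3.7, 0, 0, 0], [0, -1.5, -3.7, 0, 0, 0], [0, -1.5, -3.7, 0, 0, 0], [0, 0, 0, -0.12, 0, 0], [0, 0, 0, -0.12, 0, 0], [0, 0, 0, -0.12, 0, 0], [0, 0, 0, -0.12, 0, 0], [0, 0, 0, -0.12, 0, 0], [0, 0, 0, -0.12, 0, 0], [0, 0, 0, -0.12, 0, 0]]]'

```text
time: 1.77
tcp_pos: [520.3, -261.2, 315.5]
ee_rot: [-0.37, -0.602, -0.371, 0.603]
ft_force: [0.4, 0.1, -0.5]
width: -0.1
```

>>> send_rows --moves '[[[0, 0, 0, -0.12, 0, 0], [0, 0, 0, -0.12, 0, 0], [0, 0, 0, -0.12, 0, 0], [0, 0, 0, -0.12, 0, 0], [0, 0, 0, -0.12, 0, 0], [0, 0, 0, 0, 0, 0], [0, 0, 0, 0, 0, 0], [0, 0, 0, 0, 0, 0]]]'

```text
time: 2.43
tcp_pos: [520.4, -261.3, 315.9]
ee_rot: [0.53, 0.468, 0.53, -0.468]
ft_force: [0.2, -0.8, 0.0]
width: -0.3
```

```bash
python3 - <<'E'
from h import *
c=cam('wrist');save(c,'pics/w1.png');print(c['T_tool_cam']);print(c['T'])
s=read_state();print(s['tcp_pos'],s['q'],s['width'],s['ft_force'])
E
```

```text
[[-8.84394738e-04 -2.73909954e-01  9.61754935e-01 -1.18624191e+02]
 [ 9.99999272e-01 -1.03162819e-03  6.25752822e-04 -1.10836215e+00]
 [ 8.20773574e-04  9.61754788e-01  2.73910667e-01 -6.96171248e+01]
 [ 0.00000000e+00  0.00000000e+00  0.00000000e+00  1.00000000e+00]]
[[ 9.92483064e-01  1.17628568e-01  3.37770436e-02  5.10779350e+02]
 [ 1.22381655e-01 -9.54640322e-01 -2.71449050e-01 -1.92425925e+02]
 [ 3.14764792e-04  2.73542275e-01 -9.61859930e-01  4.34586886e+02]
 [ 0.00000000e+00  0.00000000e+00  0.00000000e+00  1.00000000e+00]]
[ 520.38304714 -261.38805068  316.02785477] [-5.62776692e-01  1.57162129e-01  1.17604567e+00 -1.11608209e-04
  1.80887880e+00 -6.86794385e-01] -0.09294407368888163 [ 0.65393799 -0.89187299  0.51927581]
```

View pics/w1.png

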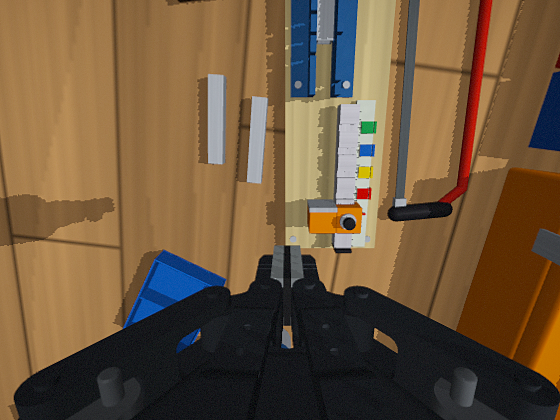

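The wrist view shows, from top to bottom, green (369,128), blue (367,150), yellow (364,172) and red (364,194). The stop is at (335,217) with the red pointer at (363,214), just short of the red slot. The image is nearly aligned with the jig.

```bash
python3 - <<'E'
from h import *
c=dict(np.load('pics/w1.npz'));W=cloud(c);px=c['pixels']
hsv=cv2.cvtColor(px,cv2.COLOR_RGB2HSV);H,S,V=[hsv[...,i].astype(int) for i in range(3)]
def reg(u0,u1,v0,v1):
    r=np.zeros(H.shape,bool);r[v0:v1,u0:u1]=1;return r&np.isfinite(W[...,2])
col={}
for n,h,box in(('green',(50,85),(355,382,118,138)),('blue',(100,125),(355,382,142,160)),('yellow',(22,34),(355,374,164,180)),('red',(0,8),(355,372,187,198))):
    m=reg(*box)&(H>=h[0])&(H<=h[1])&(S>150); P=W[m];col[n]=(P.min(0)+P.max(0))/2;print(n,m.sum(),P.mean(0),np.median(P[:,2]))
    col[n]=P.mean(0)
d=col['green']-col['red'];print('dir',d,np.degrees(np.arctan2(-d[0],d[1])))
# board left edge: rows, transition bench->z>12
L=[];Rr=[]
for v in range(60,235,2):
    z=W[v,:,2]; u=[u for u in range(275,300) if 12<z[u]<25]
    if u: L.append(W[v,u[0]])
    u=[u for u in range(375,400) if 12<z[u]<25]
    if u: Rr.append(W[v,u[-1]])
for n,A in(('L',L),('R',Rr)):
    A=np.array(A);vx,vy,x0,y0=cv2.fitLine(A[:,:2].astype(np.float32),cv2.DIST_HUBER,0,.01,.01).ravel()
    print(n,len(A),np.degrees(np.arctan2(-vx,vy)),x0,y0,np.median(A[:,2]))
m=reg(290,358,0,95)&(H>100)&(H<125)&(S>110)&(W[...,2]>52)
P=W[m];print('cheek',m.sum(),P[:,2].max(),np.median(P[:,2]),P[:,1].min());np.save('ch.npy',P)
m=reg(300,365,200,238)&(H>4)&(H<18)&(S>190)&(W[...,2]>58)&(W[...,2]<72)
P=W[m];print('stop',m.sum(),np.median(P[:,2]),cv2.minAreaRect(P[:,:2].astype(np.float32)),P.mean(0))
np.save('st.npy',P)
m=reg(355,370,205,222)&((H<6)|(H>174))&(S>170);print('pointer',m.sum(),W[m].mean(0) if m.any() else 0)
E
```

```text
green 151 [ 617.75822127 -182.25640597   30.10729417] 30.15610914595527
blue 157 [ 621.92629718 -211.61839872   29.95214764] 29.96464207453664
yellow 160 [ 625.7577859  -241.35737932   29.82726061] 29.884973052778548
red 127 [ 629.26108904 -270.48674676   29.76247523] 29.919329988239497
dir [-11.50286777  88.23034079   0.34481894] 7.427935929846918
L 88 -173.0606 516.03986 -253.62563 18.937171607492957
R 87 -172.63318 643.75494 -191.1854 19.05325298443273
cheek 1198 61.58083012875119 58.85610300966451 -154.12191465221338
stop 507 66.82615097542879 ((588.2396850585938, -303.5665283203125), (68.10958099365234, 34.981285095214844), 7.323841094970703) [ 588.79296369 -305.42914554   66.58470202]
pointer 4 [ 633.16585962 -298.77758261   35.66690721]
```

```bash
python3 - <<'E'
from h import *
for n,b in(('scene0',(210,290,90,135)),('side0',(85,147,290,314))):
    c=dict(np.load(f'pics/{n}.npz'));W=cloud(c)[b[0]:b[1],b[2]:b[3]].reshape(-1,3)
    P=W[(W[:,2]>60)&(W[:,2]<230)];print(n,len(P),np.median(P,0),np.percentile(P,[3,97],axis=0))
# tail from side
c=dict(np.load('pics/side0.npz'));W=cloud(c);y=np.radians(7.3);e=np.array([[np.cos(y),np.sin(y)],[-np.sin(y),np.cos(y)]])
J=W[...,:2]@e.T
px=c['pixels'];m=np.zeros(px.shape[:2],bool);m[200:325,245:290]=1
m&=(W[...,2]>34)&(W[...,2]<44)&(np.abs(J[...,0]-527)<16)&(J[...,1]>-80)
Q=J[m];print('tube ex/ey',len(Q),np.percentile(Q,[2,50,98],axis=0),Q[:,1].max(), np.polyfit(Q[:,1],Q[:,0],1))
E
```

```text
scene0 1628 [ 557.86863822 -549.72685889  152.09256515] [[ 522.09864061 -575.19558791   66.46157836]
 [ 564.65380119 -525.02912886  202.87566634]]
side0 800 [ 537.84104751 -529.42058974  130.75905541] [[ 511.17766288 -727.51256538   65.92779883]
 [ 606.84438839 -518.65337206  201.15514351]]
tube ex/ey 537 [[521.24682538 -74.50499628]
 [530.94114037  32.74254662]
 [540.79288861 120.96242319]] 124.81967918505829 [3.14616845e-03 5.30797557e+02]
```

>>> send_rows --moves '[[[0, 1.6, 3.3, -0.005, 0, 0], [0, 1.6, 3.3, 0, 0, 0], [0, 1.6, 3.4, 0, 0, 0], [4, 0, 0, 0, 0, 0], [4, 0, 0, 0, 0, 0], [4, 0, 0, 0, 0, 0], [4, 0, 0, 0, 0, 0], [3, 0, 0, 0, 0, 0], [0, 0, 0, 0, 0, 0], [0, 0, 0, 0, 0, 0]]]'

```text
time: 3.32
tcp_pos: [579.9, -353.6, 123.8]
ee_rot: [0.529, 0.466, 0.533, -0.467]
ft_force: [-0.1, -0.2, 1.7]
width: 0.0
```

```bash
cat >> h.py <<'E'
def jig():
    s=read_state();y=np.radians(7.3);p=s['tcp_pos']
    e=np.array([[np.cos(y),np.sin(y)],[-np.sin(y),np.cos(y)]])
    print('ex,ey,z',e@p[:2],p[2],'F ex,ey,z',e@s['ft_force'][:2],s['ft_force'][2],'t',s['time'])
E
python3 - <<'E'
from h import *
jig()
c=cam('wrist');save(c,'pics/w2.png')
E
```

```text
ex,ey,z [ 530.24680809 -424.38049917] 123.78977239433551 F ex,ey,z [-0.13228412 -0.15782415] 1.6636995315169274 t 3.3167
```

View pics/w2.png

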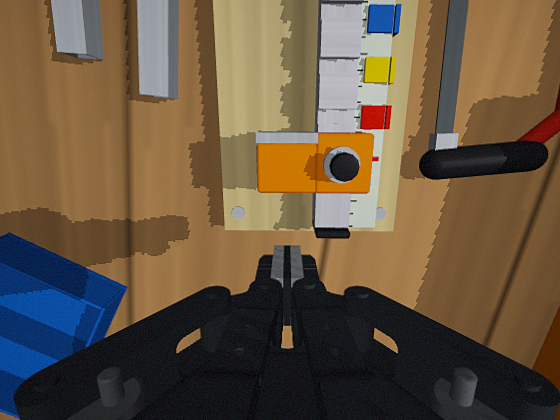

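The fingertips (287,250) line up with the stop's near block (257–317,165). The next moves lower the arm and push.

>>> send_rows --moves '[[[3, 0, 0, 0, 0, 0], [2.9, 0, 0, 0, 0, 0], [0, 0, 0, 0, 0, 0], [0, 0, -0.5, 0, 0, 0], [0, 0, -0.5, 0, 0, 0], [0, 0, -0.5, 0, 0, 0], [0, 0, -0.5, 0, 0, 0], [0, 0, -0.3, 0, 0, 0], [0, 0, -0.3, 0, 0, 0], [0, 0, 0, 0, 0, 0]]]'

```text
time: 4.2
tcp_pos: [578.8, -329.3, 69.8]
ee_rot: [0.534, 0.466, 0.53, -0.466]
ft_force: [0.6, -2.2, 1.7]
width: -0.1
```

>>> send_rows --moves '[[[0, 0, -0.4, 0, 0, 0], [0, 0, -0.4, 0, 0, 0], [0, 0, -0.4, 0, 0, 0], [0, 0, -0.4, 0, 0, 0]]]'

```text
time: 4.53
tcp_pos: [576.5, -314.3, 69.0]
ee_rot: [0.533, 0.466, 0.53, -0.467]
ft_force: [1.7, -2.7, 3.1]
width: -0.2
```

```bash
python3 - <<'E'
from h import *
jig()
c=cam('wrist');save(c,'pics/w3.png')
E
```

```text
ex,ey,z [ 531.84497465 -384.97763509] 68.98766446717636 F ex,ey,z [ 1.37502521 -2.85307853] 3.087960511114082 t 4.5333
```

>>> send_rows --moves '[[[0, 0, -0.2, 0, 0, 0], [0, 0, -0.2, 0, 0, 0]]]'

```text
time: 4.75
tcp_pos: [574.7, -308.5, 67.0]
ee_rot: [0.531, 0.466, 0.532, -0.466]
ft_force: [0.6, -0.8, 2.0]
width: 0.2
```

>>> send_rows --moves '[[[0, 0, -0.2, 0, 0, 0]]]'

```text
time: 4.83
tcp_pos: [574.5, -307.3, 67.0]
ee_rot: [0.532, 0.466, 0.531, -0.467]
ft_force: [1.9, -7.7, -0.7]
width: 0.1
```

>>> send_rows --moves '[[[0, 0, -0.2, 0, 0, 0]]]'

```text
time: 4.92
tcp_pos: [574.5, -306.8, 67.0]
ee_rot: [0.533, 0.465, 0.53, -0.467]
ft_force: [3.4, -10.9, -1.5]
width: -0.3
```

>>> send_rows --moves '[[[0, 0, -0.2, 0, 0, 0]]]'

```text
time: 5.0
tcp_pos: [574.4, -306.3, 67.1]
ee_rot: [0.534, 0.465, 0.529, -0.468]
ft_force: [3.6, -14.8, -2.8]
width: 0.2
```

>>> send_rows --moves '[[[0, 0, -0.2, 0, 0, 0]]]'

```text
time: 5.08
tcp_pos: [574.2, -305.0, 67.1]
ee_rot: [0.534, 0.465, 0.529, -0.468]
ft_force: [3.6, -12.6, -2.7]
width: -0.0
```

```bash
python3 - <<'E'
from h import *
jig()
c=cam('wrist');save(c,'pics/w4.png')
E
```

```text
ex,ey,z [ 530.79678206 -375.51763221] 67.14415346304273 F ex,ey,z [  1.99271371 -12.9816956 ] -2.659241820895992 t 5.0833
```

View pics/w4.png

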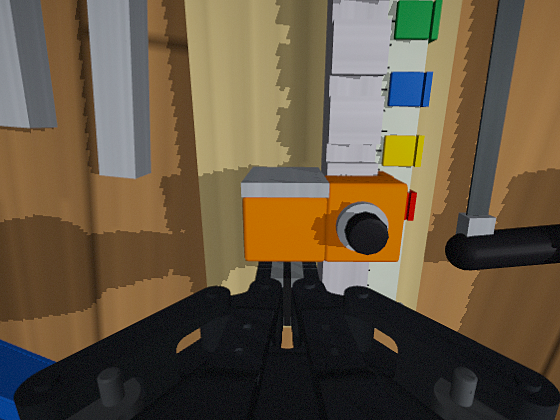

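It sat in the red slot at TCP ey about -378.2, as predicted, and popped out at about 15 N. That puts green at about -288.2.

>>> send_rows --moves '[[[0, 0, -0.4, 0, 0, 0], [0, 0, -0.4, 0, 0, 0], [0, 0, -0.4, 0, 0, 0], [0, 0, -0.4, 0, 0, 0], [0, 0, -0.4, 0, 0, 0], [0, 0, -0.4, 0, 0, 0], [0, 0, -0.4, 0, 0, 0], [0, 0, -0.4, 0, 0, 0], [0, 0, -0.4, 0, 0, 0], [0, 0, -0.4, 0, 0, 0]]]'

```text
time: 5.97
tcp_pos: [568.8, -262.6, 67.1]
ee_rot: [0.532, 0.466, 0.531, -0.467]
ft_force: [3.0, -6.9, -1.2]
width: -0.3
```

>>> send_rows --moves '[[[0, 0, -0.3, 0, 0, 0], [0, 0, -0.3, 0, 0, 0], [0, 0, -0.3, 0, 0, 0], [0, 0, -0.3, 0, 0, 0], [0, 0, -0.2, 0, 0, 0], [0, 0, -0.2, 0, 0, 0], [0, 0, 0, 0, 0, 0]]]'

```text
time: 6.55
tcp_pos: [566.7, -247.1, 67.1]
ee_rot: [0.533, 0.465, 0.53, -0.467]
ft_force: [3.5, -8.6, -1.9]
width: 0.3
```

```bash
python3 -c "
from h import *
jig()"
```

```text
ex,ey,z [ 530.70461222 -317.15006553] 67.06755613503704 F ex,ey,z [ 2.40170761 -9.01232233] -1.8872830022370874 t 6.55
```

>>> send_rows --moves '[[[0, 0, -0.2, 0, 0, 0], [0, 0, -0.2, 0, 0, 0]]]'

```text
time: 6.72
tcp_pos: [566.4, -245.1, 67.1]
ee_rot: [0.534, 0.465, 0.529, -0.468]
ft_force: [2.5, -11.3, -3.5]
width: 0.3
```

>>> send_rows --moves '[[[0, 0, -0.2, 0, 0, 0], [0, 0, -0.1, 0, 0, 0]]]'

```text
time: 6.88
tcp_pos: [565.7, -239.5, 67.1]
ee_rot: [0.532, 0.466, 0.531, -0.467]
ft_force: [2.7, -3.8, -1.4]
width: -0.5
```

```bash
python3 -c "
from h import *
jig()"
```

```text
ex,ey,z [ 530.71981648 -309.43246158] 67.07209350665714 F ex,ey,z [ 2.19420709 -4.12825251] -1.415239935833072 t 6.8833
```

>>> send_rows --moves '[[[0, 0, -0.3, 0, 0, 0], [0, 0, -0.3, 0, 0, 0], [0, 0, -0.3, 0, 0, 0], [0, 0, -0.2, 0, 0, 0], [0, 0, -0.2, 0, 0, 0], [0, 0, 0, 0, 0, 0]]]'

```text
time: 7.38
tcp_pos: [563.3, -224.3, 66.8]
ee_rot: [0.531, 0.466, 0.533, -0.466]
ft_force: [0.5, -1.8, 1.4]
width: 0.4
```

>>> send_rows --moves '[[[0, 0, -0.1, 0, 0, 0], [0, 0, -0.1, 0, 0, 0], [0, 0, 0, 0, 0, 0]]]'

```text
time: 7.63
tcp_pos: [563.1, -222.6, 66.9]
ee_rot: [0.531, 0.466, 0.532, -0.466]
ft_force: [1.4, -0.2, 0.2]
width: 0.1
```

```bash
python3 -c "
from h import *
jig()"
```

```text
ex,ey,z [ 530.28279987 -292.38113421] 66.90805392532856 F ex,ey,z [ 1.36558626 -0.3293388 ] 0.22258482839395538 t 7.6333
```

>>> send_rows --moves '[[[0, 0, -0.1, 0, 0, 0], [0, 0, -0.1, 0, 0, 0], [0, 0, -0.1, 0, 0, 0], [0, 0, 0, 0, 0, 0]]]'

```text
time: 7.97
tcp_pos: [563.2, -220.1, 67.2]
ee_rot: [0.532, 0.466, 0.532, -0.466]
ft_force: [0.4, 0.4, -0.1]
width: 0.1
```

>>> send_rows --moves '[[[0, 0, -0.1, 0, 0, 0], [0, 0, -0.1, 0, 0, 0], [0, 0, 0, 0, 0, 0]]]'

```text
time: 8.22
tcp_pos: [563.0, -218.5, 67.3]
ee_rot: [0.532, 0.466, 0.532, -0.466]
ft_force: [-0.0, 0.4, -0.7]
width: 0.2
```

```bash
python3 -c "
from h import *
jig()"
```

```text
ex,ey,z [ 530.70770218 -288.24628055] 67.34377425021998 F ex,ey,z [0.04354605 0.36588234] -0.6721592367019933 t 8.2167
```

>>> send_rows --moves '[[[0, 0, 1, 0, 0, 0], [-3, 0, 2, 0, 0, 0], [-4, 0, 0, 0, 0, 0], [-4, 0, 0, 0, 0, 0], [-4, 0, 0, 0, 0, 0], [0, 0, 0, 0, 0, 0], [0, 0, 0, 0, 0, 0]]]'

```text
time: 8.8
tcp_pos: [568.6, -249.9, 222.1]
ee_rot: [0.535, 0.467, 0.528, -0.466]
ft_force: [0.6, 0.1, -0.3]
width: -0.2
```

```bash
cat > m.py <<'E'
from h import *
import sys
def measure(n):
    c=cam('wrist');save(c,f'pics/{n}.png');W=cloud(c);y=np.radians(7.3)
    e=np.array([[np.cos(y),np.sin(y)],[-np.sin(y),np.cos(y)]]);J=W[...,:2]@e.T;z=W[...,2]
    hsv=cv2.cvtColor(c['pixels'],cv2.COLOR_RGB2HSV);H,S,V=[hsv[...,i].astype(int) for i in range(3)]
    inb=(J[...,0]>480)&(J[...,0]<620)&(J[...,1]>-450)&(J[...,1]<150)
    o=inb&(H>4)&(H<18)&(S>190)&(z>60)&(z<72)
    for nm,m in(('stop top',o),('green',inb&(H>50)&(H<85)&(S>150)&(z>26)&(z<34)),('pointer',inb&((H<6)|(H>174))&(S>150)&(z>33)&(z<48)),('tube',inb&(np.abs(J[...,0]-528)<14)&(z>33)&(z<44)&(S<60))):
        Q=J[m]
        if len(Q):print(nm,len(Q),'mean',Q.mean(0),'p1,99',np.percentile(Q,[1,99],axis=0).ravel())
if __name__=='__main__': jig();measure(sys.argv[1])
E
python3 m.py w5
```

```text
ex,ey,z [ 532.196626   -320.15813574] 222.1128587927684 F ex,ey,z [ 0.63102278 -0.01660677] -0.3346530839191667 t 8.8
stop top 667 mean [ 544.10711942 -263.43265874] p1,99 [ 511.68807806 -276.64429971  579.55335422 -242.3656369 ]
green 134 mean [ 593.74317895 -259.00694245] p1,99 [ 587.60902797 -266.76733163  599.65634319 -251.92943397]
pointer 12 mean [ 589.34445711 -259.12435178] p1,99 [ 586.83411393 -259.62699346  591.88145405 -258.61700448]
tube 390 mean [ 528.43529609 -152.95042205] p1,99 [ 518.2579527  -188.70019687  539.00661984 -145.52665916]
```

View pics/w5.png

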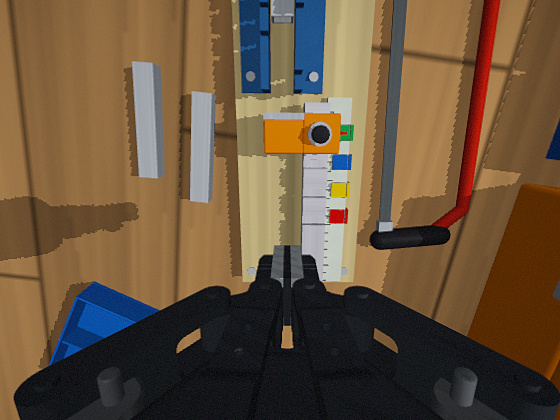

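The pointer is over the green tab at (343,132), ey -259.1 against -259.0, so the stop is seated in green. Next is the tube's tail.

>>> send_rows --moves '[[[0, 0, -3, 0, 0, 0], [0, 0, -4, 0, 0, 0], [0, 0, -4, 0, 0, 0], [0, 0, -4, 0, 0, 0], [0, 0, -4, 0, 0, 0], [0, 0, -4, 0, 0, 0], [0, 0, -4, 0, 0, 0], [0, 0, -4, 0, 0, 0], [0, 0, -4, 0, 0, 0], [0, 0, -4, 0, 0, 0]]]'

```text
time: 9.68
tcp_pos: [514.4, 139.8, 214.5]
ee_rot: [0.531, 0.465, 0.533, -0.468]
ft_force: [1.4, -0.2, 0.4]
width: 0.1
```

>>> send_rows --moves '[[[0, 0, -4, 0, 0, 0], [0, 0, -4, 0, 0, 0], [0, 0, -1.5, 0, 0, 0], [0, 0, 0, 0, 0, 0], [0, 0, 0, 0, 0, 0]]]'

```text
time: 10.1
tcp_pos: [502.6, 232.8, 214.7]
ee_rot: [0.532, 0.464, 0.533, -0.467]
ft_force: [-0.4, -0.2, 0.0]
width: -0.2
```

```bash
python3 m.py w6
```

```text
ex,ey,z [528.11908062 167.01679345] 214.68384948945894 F ex,ey,z [-0.43668921 -0.10841944] 0.005589242841717218 t 10.1
pointer 1 mean [531.24056686 122.52029474] p1,99 [531.24056686 122.52029474 531.24056686 122.52029474]
tube 368 mean [527.87066195  44.53818687] p1,99 [519.50692312 -20.27117477 538.74173581 122.66889501]
```

View pics/w6.png

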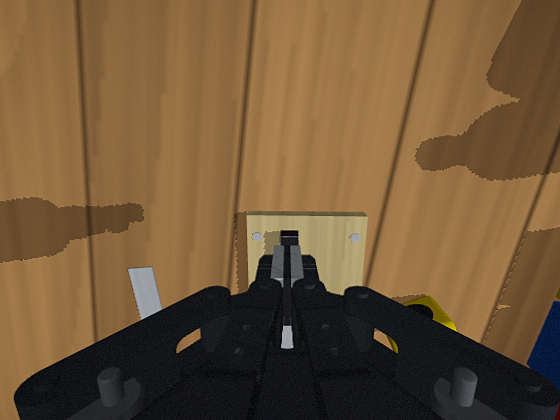

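The cap is at (290,237), just beyond the fingertips in the picture. I'll measure its outer edge.

```bash
python3 - <<'E'
from h import *
c=dict(np.load('pics/w6.npz'));W=cloud(c);y=np.radians(7.3);e=np.array([[np.cos(y),np.sin(y)],[-np.sin(y),np.cos(y)]]);J=W[...,:2]@e.T
for v in range(222,246,2):print(v,J[v,290].round(1),W[v,290,2].round(1),c['pixels'][v,290])
m=(W[234:242,270:310,2]>34)&(W[234:242,270:310,2]<44);q=J[234:242,270:310][m];print(len(q),np.percentile(q,[2,50,98],axis=0))
E
```

```text
222 [530.2 131. ] 18.3 [179 163 117]
224 [530.2 128.8] 18.8 [180 162 115]
226 [530.3 126.3] 18.4 [179 163 116]
228 [530.3 123.9] 18.3 [182 166 118]
230 [530.3 122.3] 20.5 [93 81 50]
232 [530.2 122.6] 27.9 [17 19 25]
234 [530.2 122.4] 33.4 [15  9  7]
236 [530.2 122.4] 39.3 [87 92 98]
238 [530.2 120.5] 40.3 [24 30 30]
240 [530.2 117.8] 39.3 [29 29 29]
242 [530.2 115.2] 38.4 [35 35 36]
244 [530.2 112.7] 38.0 [28 21 28]
140 [[519.50082568 116.4137815 ]
 [529.09904971 120.16040438]
 [538.70547717 123.00814376]]
```

```bash
python3 - <<'E'
from h import *
c=dict(np.load('pics/w6.npz'));W=cloud(c)
for v in range(244,290,4):print(v,W[v,[278,281,295,298]].round(0)[:,1:].tolist())
E
```

```text
244 [[170.0, 20.0], [178.0, 40.0], [180.0, 39.0], [181.0, 40.0]]
248 [[243.0, 198.0], [243.0, 197.0], [244.0, 199.0], [245.0, 199.0]]
252 [[243.0, 203.0], [244.0, 204.0], [244.0, 203.0], [244.0, 203.0]]
256 [[243.0, 207.0], [243.0, 208.0], [244.0, 207.0], [245.0, 208.0]]
260 [[243.0, 213.0], [244.0, 213.0], [244.0, 212.0], [245.0, 212.0]]
264 [[243.0, 216.0], [243.0, 216.0], [244.0, 216.0], [244.0, 216.0]]
268 [[243.0, 220.0], [243.0, 220.0], [245.0, 221.0], [244.0, 220.0]]
272 [[243.0, 222.0], [244.0, 224.0], [245.0, 224.0], [245.0, 224.0]]
276 [[243.0, 226.0], [244.0, 227.0], [245.0, 228.0], [244.0, 227.0]]
280 [[242.0, 228.0], [242.0, 227.0], [243.0, 228.0], [245.0, 231.0]]
284 [[244.0, 235.0], [245.0, 235.0], [245.0, 234.0], [245.0, 234.0]]
288 [[nan, nan], [244.0, 237.0], [245.0, 237.0], [245.0, 237.0]]
```

The tip is at most 25 mm ahead of the TCP, so I can descend to TCP z of about 50, with the tips near 25.

>>> send_rows --moves '[[[4, 0.1, 0, 0, 0, 0], [4, 0, 0, 0, 0, 0], [4, 0, 0, 0, 0, 0], [3, 0, 0, 0, 0, 0], [1.2, 0, 0, 0, 0, 0], [0, 0, 0, 0, 0, 0], [0, 0, 0, 0, 0, 0], [0, 0, 0, 0, 0, 0]]]'

```text
time: 10.82
tcp_pos: [506.7, 232.7, 58.0]
ee_rot: [0.532, 0.468, 0.531, -0.465]
ft_force: [0.5, -0.2, 0.9]
width: -0.0
```

```bash
python3 -c "
from h import *
jig()"
```

```text
ex,ey,z [532.12200581 166.41312204] 57.954660671624616 F ex,ey,z [ 0.51261227 -0.22432199] 0.9002213310099749 t 10.8167
```

>>> send_rows --moves '[[[0.6, -0.3, 0, 0, 0, 0], [0, 0, 1, 0, 0, 0], [0, 0, 1, 0, 0, 0], [0, 0, 0.7, 0, 0, 0], [0, 0, 0.3, 0, 0, 0], [0, 0, 0.3, 0, 0, 0], [0, 0, 0.3, 0, 0, 0], [0, 0, 0.3, 0, 0, 0], [0, 0, 0, 0, 0, 0]]]'

```text
time: 11.57
tcp_pos: [507.0, 193.5, 49.6]
ee_rot: [0.532, 0.466, 0.532, -0.466]
ft_force: [0.2, 1.7, 1.2]
width: -0.1
```

```bash
python3 m.py w7
```

```text
ex,ey,z [527.50063749 127.53922586] 49.61823805288552 F ex,ey,z [0.38342278 1.6375025 ] 1.2196042504040088 t 11.5667
tube 559 mean [526.49633088 119.26880651] p1,99 [514.82174873  84.62034866 538.42399753 139.34577598]
```

View pics/w7.png

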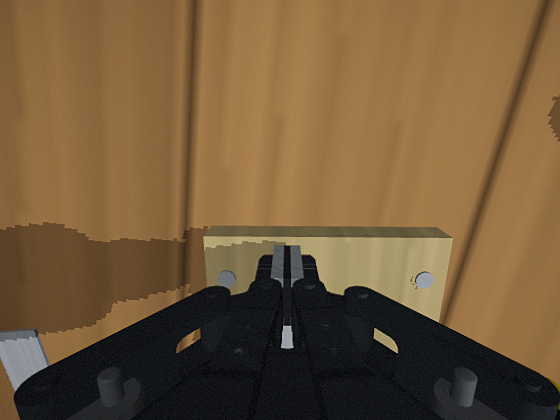

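The tail is hidden behind the fingers, which are low over the board's end. A reaction of about 1.7 N means they are touching it. I'll keep pushing.

>>> send_rows --moves '[[[-0.1, 0.1, 0.4, 0, 0, 0], [0, 0, 0.4, 0, 0, 0], [0, 0, 0.4, 0, 0, 0], [0, 0, 0.4, 0, 0, 0], [0, 0, 0.4, 0, 0, 0], [0, 0, 0.4, 0, 0, 0], [0, 0, 0.4, 0, 0, 0], [0, 0, 0.4, 0, 0, 0], [0, 0, 0.4, 0, 0, 0], [0, 0, 0.4, 0, 0, 0]]]'

```text
time: 12.45
tcp_pos: [512.9, 153.6, 50.2]
ee_rot: [0.532, 0.466, 0.532, -0.466]
ft_force: [-0.7, 1.0, -1.3]
width: 0.1
```

>>> send_rows --moves '[[[0, 0, 0.4, 0, 0, 0], [0, 0, 0.4, 0, 0, 0], [0, 0, 0.4, 0, 0, 0], [0, 0, 0.3, 0, 0, 0], [0, 0, 0.3, 0, 0, 0], [0, 0, 0.3, 0, 0, 0], [0, 0, 0.2, 0, 0, 0], [0, 0, 0.2, 0, 0, 0], [0, 0, 0, 0, 0, 0]]]'

```text
time: 13.2
tcp_pos: [516.3, 128.8, 50.3]
ee_rot: [0.532, 0.466, 0.531, -0.466]
ft_force: [0.5, 0.0, 0.2]
width: -0.0
```

```bash
python3 -c "
from h import *
jig()"
```

```text
ex,ey,z [528.50825175  62.1681109 ] 50.32244051348994 F ex,ey,z [ 0.49899983 -0.03554798] 0.21454705728404555 t 13.2
```

>>> send_rows --moves '[[[0, 0, 0.2, 0, 0, 0], [0, 0, 0.2, 0, 0, 0], [0, 0, 0.2, 0, 0, 0], [0, 0, 0.1, 0, 0, 0], [0, 0, 0, 0, 0, 0]]]'

```text
time: 13.62
tcp_pos: [517.2, 122.1, 50.4]
ee_rot: [0.532, 0.466, 0.532, -0.466]
ft_force: [-0.5, 0.6, -0.8]
width: 0.2
```

>>> send_rows --moves '[[[0, 0, 0.1, 0, 0, 0], [0, 0, 0.1, 0, 0, 0], [0, 0, 0, 0, 0, 0]]]'

```text
time: 13.87
tcp_pos: [517.5, 120.3, 50.4]
ee_rot: [0.532, 0.466, 0.532, -0.466]
ft_force: [-0.2, 2.4, 0.4]
width: 0.2
```

>>> send_rows --moves '[[[0, 0, 0.1, 0, 0, 0], [0, 0, 0, 0, 0, 0]]]'

```text
time: 14.03
tcp_pos: [517.6, 119.3, 50.4]
ee_rot: [0.532, 0.466, 0.532, -0.466]
ft_force: [-0.2, 2.4, -0.3]
width: -0.4
```

```bash
python3 -c "
from h import *
jig()"
```

```text
ex,ey,z [528.54880891  52.60450726] 50.358501369281505 F ex,ey,z [0.10247864 2.36952899] -0.3384387522062188 t 14.0333
```

>>> send_rows --moves '[[[0, 0, 0.1, 0, 0, 0], [0, 0, 0, 0, 0, 0]]]'

```text
time: 14.2
tcp_pos: [517.7, 118.3, 50.4]
ee_rot: [0.532, 0.466, 0.532, -0.466]
ft_force: [-0.3, 2.3, 0.6]
width: 0.3
```

>>> send_rows --moves '[[[0, 0, 0.1, 0, 0, 0], [0, 0, 0, 0, 0, 0]]]'

```text
time: 14.37
tcp_pos: [517.8, 117.3, 50.4]
ee_rot: [0.532, 0.466, 0.532, -0.466]
ft_force: [0.6, 1.5, 0.1]
width: -0.2
```

>>> send_rows --moves '[[[0, 0, 0.05, 0, 0, 0], [0, 0, 0, 0, 0, 0]]]'

```text
time: 14.53
tcp_pos: [517.9, 116.9, 50.4]
ee_rot: [0.532, 0.466, 0.532, -0.466]
ft_force: [-0.9, 2.4, 0.9]
width: -0.3
```

```bash
python3 -c "
from h import *
jig()"
```

```text
ex,ey,z [528.56236655  50.12491651] 50.35754123086853 F ex,ey,z [-0.5439254   2.49821474] 0.9100455640438373 t 14.5333
```

>>> send_rows --moves '[[[0, 0, 0.05, 0, 0, 0], [0, 0, 0, 0, 0, 0]]]'

```text
time: 14.7
tcp_pos: [517.9, 116.5, 50.4]
ee_rot: [0.532, 0.466, 0.532, -0.466]
ft_force: [-1.2, 2.9, 0.6]
width: -0.2
```

>>> send_rows --moves '[[[0, 0, 0.05, 0, 0, 0], [0, 0, 0, 0, 0, 0]]]'

```text
time: 14.87
tcp_pos: [518.0, 116.5, 50.4]
ee_rot: [0.531, 0.467, 0.532, -0.466]
ft_force: [-0.6, 5.5, 1.6]
width: -0.0
```

```bash
python3 -c "
from h import *
jig()"
```

```text
ex,ey,z [528.56458269  49.73216181] 50.37621994820265 F ex,ey,z [0.05562342 5.54775056] 1.6341333840058654 t 14.8667
```

>>> send_rows --moves '[[[0, 0, 0.04, 0, 0, 0], [0, 0, 0, 0, 0, 0]]]'

```text
time: 15.03
tcp_pos: [518.0, 116.4, 50.4]
ee_rot: [0.531, 0.467, 0.532, -0.466]
ft_force: [-0.3, 6.0, 1.0]
width: 0.2
```

>>> send_rows --moves '[[[0, 0, -0.5, 0, 0, 0], [0, 0, -2, 0, 0, 0], [-3, 0, -2, 0, 0, 0], [-4, 0, 0, 0, 0, 0], [-4, 0, 0, 0, 0, 0], [-4, 0, 0, 0, 0, 0], [-2, 0, 3, 0, 0, 0], [0, 0, 4, 0, 0, 0], [0, 0, 4, 0, 0, 0], [0, 0, 4, 0, 0, 0]]]'

```text
time: 15.87
tcp_pos: [531.9, 9.2, 221.1]
ee_rot: [0.533, 0.466, 0.531, -0.466]
ft_force: [-0.0, -0.7, 0.8]
width: -0.1
```

>>> send_rows --moves '[[[0, 0, 4, 0, 0, 0], [0, 0, 4, 0, 0, 0], [0, 0, 4, 0, 0, 0], [0, 0, 4, 0, 0, 0], [0, 0, 4, 0, 0, 0], [0, 0, 4, 0, 0, 0], [0, 0, 4, 0, 0, 0], [0, 0, 2, 0, 0, 0], [0, 0, 0, 0, 0, 0], [0, 0, 0, 0, 0, 0]]]'

```text
time: 16.7
tcp_pos: [570.2, -287.7, 219.3]
ee_rot: [0.53, 0.466, 0.532, -0.468]
ft_force: [0.4, 1.0, 0.1]
width: -0.1
```

```bash
python3 m.py w8
```

```text
ex,ey,z [ 528.99150565 -357.77988186] 219.2658081260501 F ex,ey,z [0.49110515 0.9347847 ] 0.08077813990797988 t 16.7
stop top 604 mean [ 544.96941226 -262.97868971] p1,99 [ 511.53787048 -276.77065306  579.63442547 -242.25926296]
green 159 mean [ 593.98823208 -259.67076117] p1,99 [ 587.73195633 -266.84214099  599.86230829 -252.05629735]
pointer 14 mean [ 589.19849221 -259.55857145] p1,99 [ 586.25670634 -260.1434116   592.10538837 -259.04300026]
tube 1498 mean [ 528.76343145 -208.38013532] p1,99 [ 518.83728502 -235.01549662  538.80082851 -183.19892122]
```

View pics/w8.png

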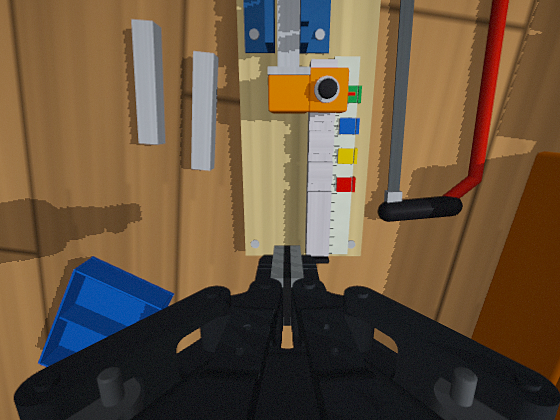

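The pointer at (352,93) is still on green, and the tube runs up to the stop's face at (288,70). I'll look once more from above the joint to check for a gap.

>>> send_rows --moves '[[[0, 0, -3, 0, 0, 0], [0, 0, -3, 0, 0, 0], [0, 0, -3, 0, 0, 0], [0, 0, -1, 0, 0, 0], [0, 0, 0, 0, 0, 0], [0, 0, 0, 0, 0, 0]]]'

```text
time: 17.25
tcp_pos: [557.9, -185.9, 220.9]
ee_rot: [0.533, 0.465, 0.532, -0.466]
ft_force: [0.1, -0.7, 0.1]
width: -0.0
```

```bash
python3 m.py w9; python3 - <<'E'
import cv2
i=cv2.imread('pics/w9.png')[110:260,220:400];cv2.imwrite('pics/w9c.png',cv2.resize(i,None,fx=4,fy=4,interpolation=cv2.INTER_CUBIC))
E
```

```text
ex,ey,z [ 529.7625346  -255.28809774] 220.87574770322405 F ex,ey,z [-0.03344803 -0.70713689] 0.10734247259034531 t 17.25
stop top 811 mean [ 544.64571561 -261.52444319] p1,99 [ 511.9231899  -276.33100865  579.25625111 -240.9410747 ]
green 117 mean [ 594.17939004 -258.7016073 ] p1,99 [ 587.62295907 -266.52493585  599.71702723 -251.21946135]
pointer 16 mean [ 589.31655855 -259.32456998] p1,99 [ 586.62755909 -260.67649934  591.82096967 -257.93162856]
tube 3904 mean [ 528.98873224 -154.68876423] p1,99 [ 519.01378922 -239.91471149  539.09547209  -81.25011898]
```

View pics/w9c.png

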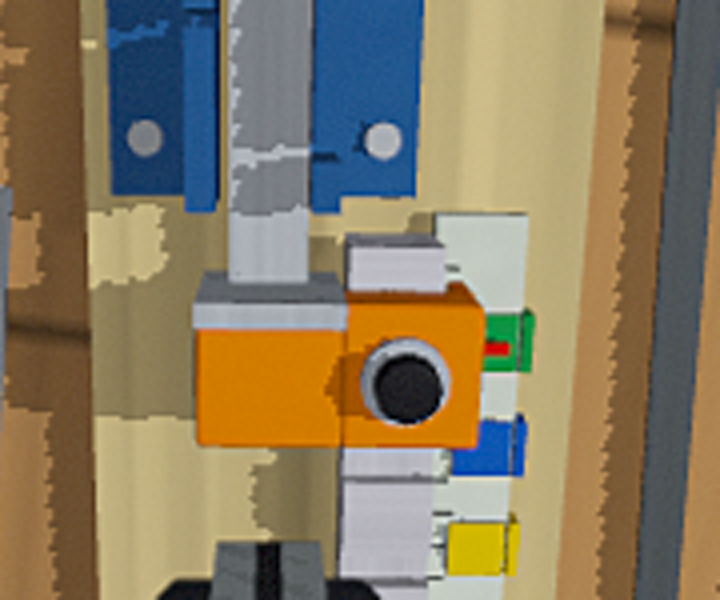

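In the enlarged crop the tube's end meets the steel face at (270,283) with no visible gap, and the red pointer (497,348) is on the green tab. The arm is about 110 mm above everything.

```bash
python3 -c "
from rig import ticket
print(ticket.hand_in())"
```

```text
the job is handed in; nothing more can be done
None
```

The tube is ready for sawing: the orange stop sits in the green notch and the tube's open end rests against it. I handed the job in at about 17 s of robot time, inside the 61 s limit.

- **Stop:** I pushed it with shut fingertips past the red, yellow and blue slots. It took about 15 N to leave the red slot. At green the push fell to nearly zero as it was drawn in. In the last picture the pointer and the green tab agree within about 0.6 mm along the rail.
- **Tube:** I pushed the capped end about 84 mm with roughly 2 N. The fingers then stopped where I had predicted contact, and the force rose to 6 N, well below the 12 to 16 N that would knock the stop out. The close-up shows the tube's end on the steel face with no visible gap, and the stop still in green.
- **Everything else:** I saw no sign of the arm touching anything else. It finished with the fingertips about 110 mm above the jig, reading no force beyond noise.

One check disagreed with what I expected. After the stop clicked in, I moved the fingers up to where they should have met it again and felt no contact. The pointer measurement then confirmed the stop was seated in green, so I carried on.

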